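# Fit the fridge's new water filter and lock it with the cam lever

## Robot

A 6-joint arm with a two-finger parallel gripper is mounted at the origin on the work surface. World frame = base frame: x ahead of the robot, y to its left, z up, the work surface at z = 0. Lengths are in m, angles in degrees, forces in N, time in s.
With the tool pointing down it reaches from about 0.4 to 0.825 m from the base axis. Payload 7 kg.
Tool frame: the origin (TCP) lies between the finger pads; the fingertips stand 25 mm ahead of it and the grasp point (between the pads) lies 6 mm ahead of it; z points along the fingers, y is the line along which they close (so a half turn about z gives the same grasp; the last joint's range is limited). The gripper opens to 88 mm and grips with 3 to 60 N. Pads are 19 mm wide; open, the fingers measure 130 mm over their backs; the gripper's body (78 mm by 193 mm) begins 47 mm behind the grasp point.
Start: joints at [-56.603, 20.546, 0.682, 0, -70.136, -16.507], TCP at [0.196, -0.646, 0.252] pointing down, gripper open.
Joint ranges: [-176.03, 176.03], [-82.01, 121.73], [-58.28, 71.71], [-173.87, 95.51], [-174.79, -0.11], [-173.66, 173.66]. Speed limits (degrees/s): [136.94, 136.94, 172.46, 180, 180, 180].

## Interface

Orientations are given as [roll, pitch, yaw] about the fixed x, y, z axes, in that order (R = Rz(yaw) Ry(pitch) Rx(roll)).
In Python, from plant import status, optics, job gives the robot as it stands. The module is installed in compiled form; this text tells all that it offers.
- The arm moves only by the tool jog_arm, called after "Request:" by a JSON object that holds its "fn" and its "kwargs", one argument or row to a line. Schema: {"type":"object","properties":{"motion":{"type":"array","items":{"type":"array","items":{"type":"number"},"minItems":5,"maxItems":5},"minItems":1,"maxItems":8},"only":{"type":"string"},"quiet":{"type":"boolean"},"lines":{"type":"string"}},"required":["motion"],"additionalProperties":false}. motion is a list of rows, 1 to 8 of them, each of 5 numbers: dx, dy, dz in m, then a turn about the tool's z in degrees, then the finger opening in m; each row is the pose to reach, as a shift and turn from the pose commanded when the call began, along the tool's axes at that moment; what a row does not reach only later rows make up. A row lasts 1/8 s, in which the tool goes at most 0.0625 m and 10.7 degrees, less where a joint would pass 70% of its speed; a pose out of reach is approached as far as the arm can. The fingers move at their own pace and stop on an object; the grip force is fixed at half the most. Time passes only in rows, so rows that do not move let the fingers close. The tool returns the time, the measured TCP pose, the force, the opening and the grip force at its end. only (a regular expression) keeps the lines of the reply that match it, lines (a string "A,B") keeps lines A to B, and quiet returns only ok. Input that does not fit is refused with a message, and nothing moves.
- status.get_obs(): the state, without advancing time (a new reading comes with each control period).
- optics.snapshot(name): name is "scene" or "side" or "wrist"; returns a dict with "frame" (480x640x3 uint8, red, green, blue), "z_map" (480x640 float32, m along the optical axis (not along the pixel's ray), 0 where there is no reading), "fovy" (degrees; the focal length in pixels is half the picture's height over the tangent of half this angle, whatever the lens; pixels are square), "cx", "cy" (the principal point, pixels), "R" (3x3) and "t" (3): a world point X has camera coordinates R X + t; the wrist camera has in their place "T_tool_cam" (4x4, takes a point from camera to tool coordinates, whose origin is the TCP and whose axes are the flange's). Camera axes: x right, y down, z forward; pixel columns grow to the right and rows downward; lengths in m; the calibration is good to about 2 mm. A picture is of the moment at which its call begins: read the wrist's pose just before it.
- job.close_job(): hands the job in; it is judged then, once.
The state is a dict: "clock": time; "joint_pos": joint angles; "qvel": joint speeds; "tau": joint torques, N m; "tool_pos": TCP position; "orientation": TCP orientation; "force": force on the tool from outside, world axes, zero at the start; "moment": the same for the moment, N m; "opening": finger opening in m; "gripper_force": force on a finger pad.
Only numpy, scipy, OpenCV 4.12 (cv2) and the standard library are available. Lean on these libraries where they do the work, as an engineer would, in place of code of your own. Each camera call takes 0.05 s, during which the arm holds its last target. There are 200 camera calls.

## Task

Gently fit the new, blue-capped water-filter cartridge upright and fully home in the well of the white filter head and let go of it. Then push the red lever by its upright post, with closed fingers and without gripping it, through its quarter turn until its arm meets the brass stop pin, and press it there briefly with more than 12 N, but never more than 25 N, so that it is locked and stays there, bearing on the pin. Leave the old brown-capped cartridge and the food where they are.

Things in the scene. Friction and masses are not known exactly. Their poses are not given: they have to be found in the camera images.
- new_cartridge: New filter cartridge, loose, upright, about 0.25 kg, 100 mm tall: white foot 58 mm across, 28 mm high (lower edge chamfered 3 mm); above it a neck 36 mm across up to 100 mm, white with a BLUE band and BLUE top. Origin: centre of the underside, z up. Grip the neck from straight above, about 75 mm above the underside.
- old_cartridge: Spent cartridge, same shape and size, with BROWN band and top; the two may have changed places. Stays where it stands.
- filter_head: White block fixed to the counter, 130 (x) x 230 (y) x 50 mm high, pipe stubs on its +x side. Origin: centre of the underside; y to the side of the well, z up. The round well opens upwards at (0, +50 mm): 62 mm across, 28 mm deep, rim chamfered 3 mm. Pressing a cartridge on the block with over 60 N breaks it.
- well_floor (a point): Centre of the well's floor, 22 mm above the counter; axes as the filter head. A cartridge fully home has its underside here, the top of its foot flush with the block's top.
- lever_pivot (a point): Point on the red lever's upright turning axis, at (0, -55 mm) of the filter head, 58 mm above the counter; axes as the filter head. At its other end from the handle the lever carries a lock tab, its end 82 mm from the pivot, which passes 3 mm above the foot of a cartridge that is home and jams on one that is not.
- lever_post (a point): On the axis of the red upright post at the handle end, 110 mm from the pivot, 88 mm above the counter. The post is round, 22 mm across, from 53 to 106 mm above the counter; the arm to it is a bar 16 mm wide, 53 to 63 mm high. The point's -x axis points outward from the pivot. A push of over 25 N breaks the lever.
- lever (a joint): Lever angle (rad), growing counter-clockwise from above. 0: post to the head's -x side (robot). It ends against the stop pin, somewhere between 1.39 and 1.571 (not measured: feel for it), post about to -y, tab over the cartridge's foot. Turning takes about 5.5 N at the post (friction; it stays where left). Locking needs over 12 N on the post for 0.2 s, arm on the pin.
- stop_plate: Steel plate, 40 x 22 x 3 mm, fixed on the filter head's top, its centre at (+10, -100 mm) there; origin: centre of its underside. It carries a brass stop pin, 12 mm across, 21 mm high, set each time anywhere from x = -4 to +4 mm of the plate. The lever's arm ends on the pin's -x side, 45 mm from the pivot. Rigid: pushing 1 mm too far costs 4 N or more.
- can: Green drinks can, 66 mm across, 115 mm tall, a bystander to leave alone. Origin: centre of the underside.
- mustard_jar: Yellow-capped jar, 64 mm across, 100 mm tall, a bystander to leave alone. Origin: centre of the underside.
- yoghurt_tub: White round tub, 86 mm across, 92 mm tall, a bystander to leave alone. Origin: centre of the underside.
- milk_bottle: White bottle with blue cap, 84 mm across, 210 mm tall, a bystander to leave alone. Origin: centre of the underside.
- butter_tub: Flat olive box with yellow lid, 92 x 147 x 60 mm, a bystander to leave alone. Origin: centre of the underside.
- ice_tray: Clear tray of eight cells, 100 x 200 x 35 mm, a bystander to leave alone. Origin: centre of the underside.
- mug: Blue mug, 80 mm across, 90 mm tall, a bystander to leave alone. Origin: centre of the underside.
Things that resemble listed ones, but are neither listed nor needed, are in the scene too. What is shaped like the new_cartridge but orange is not meant.

How it is judged (in metres and radians):
On the way, in this order (a step that is already met when the one before it is completed fails the run):
1. the new cartridge stands fully home in the well, let go, with the lever still unlocked (z of new_cartridge in the frame of well_floor between -0.003 and 0.003 m and horizontal distance between new_cartridge and well_floor below 0.005 m and angle between new_cartridge's own z axis and vertical below 0.06 rad and contact force between the fingers and new_cartridge below 0.5 N and value of joint lever below 0.6 rad), for 0.2 s.
2. the lever is pressed against the stop pin with at least 12 N for 0.2 s (value of joint lever above 1.37 rad and contact force between lever and stop_plate above 1 N and contact force between the fingers and lever above 12 N), for 0.2 s.
At the end, for the whole second after the job is handed in: The new cartridge is home in the well (underside within 3 mm of the floor, within 5 mm of the axis, tilted under 0.06 rad) and at rest, the lever's arm still bearing on the stop pin, after it was pressed there with 12 to 25 N (z of new_cartridge in the frame of well_floor between -0.003 and 0.003 m and horizontal distance between new_cartridge and well_floor below 0.005 m and angle between new_cartridge's own z axis and vertical below 0.06 rad and value of joint lever above 1.37 rad and contact force between lever and stop_plate above 0.2 N and linear speed of new_cartridge below 0.02 m/s); the robot touches nothing.
It fails at once if the lever is loaded with more than 25 N (contact force between any of the fingers, the arm and lever above 25 N).
It fails at once if the cartridge is rammed against the filter head with more than 60 N (contact force between new_cartridge and filter_head above 60 N).
It fails at once if the old cartridge or the food is shifted more than 30 mm or knocked over (distance of any of old_cartridge, can, mustard_jar, yoghurt_tub, milk_bottle, butter_tub, ice_tray, mug from where it was at the start of the episode above 0.03 m or angle between any of old_cartridge, can, mustard_jar, yoghurt_tub, milk_bottle, butter_tub, ice_tray, mug's own z axis and vertical above 0.3 rad).
It also fails if it takes over 72 s, if anything falls off the work surface, if the arm or the gripper's body presses on something with over 40 N, if the wrist force passes 120 N, or if a joint passes its speed limit or range.

## Working session

There is one attempt and no reset: what is moved stays moved. The work goes in short steps, Python scripts to look and compute and a tool call to move; the robot and the scene stay as the last step left them, time stands still between calls to the robot, and variables do not carry over. Pictures are saved under pics/ and viewed, at most 10 in all, crops included, and the job is handed in when it is done.

```bash
mkdir -p pics; cat > h.py <<'E'
import numpy as np, cv2
from plant import status, optics
from scipy.spatial.transform import Rotation as Ro
def save(s,n): cv2.imwrite(n,cv2.cvtColor(s["frame"],cv2.COLOR_RGB2BGR))
def K(s):
    f=240/np.tan(np.radians(s["fovy"])/2); return f,s["cx"],s["cy"]
def pose():
    o=status.get_obs(); T=np.eye(4); T[:3,:3]=Ro.from_euler('xyz',o["orientation"],degrees=True).as_matrix(); T[:3,3]=o["tool_pos"]; return T,o
def cam(s,T=None):
    "world<-cam rotation, centre"
    if "R" in s: R=np.array(s["R"]).T; return R,-R@np.array(s["t"])
    M=T@np.array(s["T_tool_cam"]); return M[:3,:3],M[:3,3]
def ray(s,u,v,T=None):
    f,cx,cy=K(s); R,c=cam(s,T); return c,R@np.array([(u-cx)/f,(v-cy)/f,1])
def onplane(s,u,v,z,T=None):
    c,d=ray(s,u,v,T); return c+d*(z-c[2])/d[2]
def cloud(s,T=None):
    f,cx,cy=K(s); v,u=np.mgrid[:480,:640]; z=s["z_map"]; R,c=cam(s,T)
    P=np.stack([(u-cx)/f*z,(v-cy)/f*z,z],-1)@R.T+c; P[z==0]=np.nan; return P
E
python3 - <<'E'
from h import *
T,o=pose(); print(o)
for n in("scene","side","wrist"):
    s=optics.snapshot(n); save(s,f"pics/{n}0.png"); print(n,s["fovy"],s["cx"],s["cy"],cam(s,T)[1],(s["z_map"]>0).mean())
    np.save(n+"0.npy",s,allow_pickle=True)
E
```

```text
{'clock': 0.0, 'joint_pos': array([-5.66025840e+01,  2.05895400e+01,  6.32491437e-01, -2.05694800e-02,
       -7.01355124e+01, -1.65071695e+01]), 'qvel': array([-0.03519357, -0.05906987,  0.03200897, -0.05795978,  0.03630907,
        0.09509301]), 'tau': array([ 1.61805350e-03, -5.82719851e+01,  2.93057960e+01,  6.99688330e+00,
        6.78254830e-03, -1.68765077e-04]), 'tool_pos': array([ 0.19595985, -0.64544786,  0.25063289]), 'orientation': array([ 1.79905759e+02, -7.76277576e-03, -1.63116752e+02]), 'force': array([-0.11456523,  1.13237829,  0.17906096]), 'moment': array([-0.05612966, -0.0177898 ,  0.00968341]), 'gripper_force': 0.0, 'opening': 0.08742926530885663}
scene 47.19785227170961 315.9460613652225 232.30196981905087 [1.60986663 0.12504708 1.13854277] 0.9958365885416667
side 50.15694828494063 329.97758161630526 235.53625664989812 [-0.06590738  0.8378737   0.9389205 ] 0.9959928385416666
wrist 66.58902423850847 313.82851716493883 239.38968727365747 [ 0.12767546 -0.66668806  0.38349684] 0.9938020833333333
```

View pics/scene0.png

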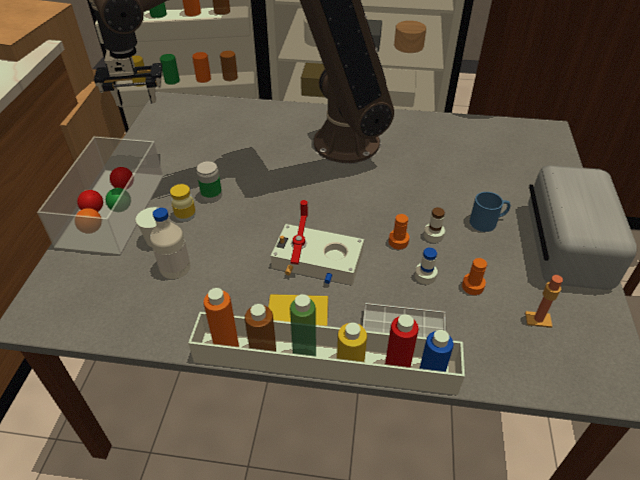

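View pics/side0.png

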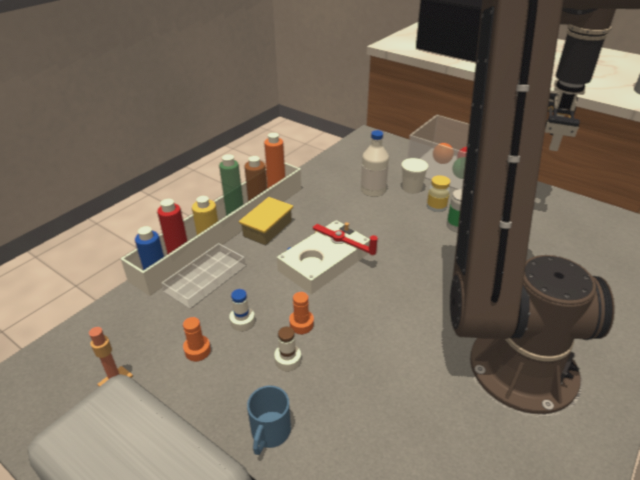

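The scene view shows the blue-capped cartridge at about (428,265), the brown-capped one at (436,225) and orange decoys at (400,232) and (476,277). The head is at (318,252), with its well at (336,250) and the red lever's post at (304,208). In the side view the blue cap is at (239,296), the well at (311,258) and the post at (373,244).

```bash
cat > m1.py <<'E'
from h import *
S={n:np.load(n+"0.npy",allow_pickle=True).item() for n in("scene","side")}
def tri(p,q):
    a,d=ray(S["scene"],*p); b,e=ray(S["side"],*q)
    st=np.linalg.lstsq(np.c_[d,-e],b-a,rcond=None)[0]; x,y=a+d*st[0],b+e*st[1]; return (x+y)/2,np.linalg.norm(x-y)
def blob(n,lo,hi,box):
    h=cv2.cvtColor(S[n]["frame"],cv2.COLOR_RGB2HSV); m=cv2.inRange(h,lo,hi); k=np.zeros_like(m); x0,y0,x1,y1=box; k[y0:y1,x0:x1]=255; return m&k
for name,lo,hi,b1,b2 in [("blue",(105,120,40),(130,255,255),(410,240,445,285),(225,285,260,330)),
   ("red",(0,180,60),(6,255,255),(285,195,315,275),(305,215,385,260))]:
    for n,b in(("scene",b1),("side",b2)):
        m=blob(n,lo,hi,b); P=cloud(S[n])
        N,L,st,c=cv2.connectedComponentsWithStats(m)
        for i in range(1,N):
            if st[i,4]<15: continue
            q=P[L==i]; print(name,n,st[i],c[i].round(1),"zmax",np.nanpercentile(q[:,2],95).round(4))
            t=q[q[:,2]>np.nanpercentile(q[:,2],97)-.006] if name=="red" else q[q[:,2]>.095]
            print("   top mean",np.nanmean(t,0).round(4),len(t))
            if name=="red":
                t=q[(q[:,2]>.05)&(q[:,2]<.075)]; print("  bar",t.min(0).round(3),t.max(0).round(3))
# head top from cloud
for n,b in(("scene",(260,215,370,290)),("side",(270,215,385,295))):
    P=cloud(S[n]); x0,y0,x1,y1=b; Q=P[y0:y1,x0:x1].reshape(-1,3); t=Q[(Q[:,2]>.046)&(Q[:,2]<.0535)]
    r=cv2.minAreaRect((t[:,:2]*1000).astype(np.float32)); print(n,"head",r,np.median(t[:,2]))
    f=Q[(Q[:,2]>.017)&(Q[:,2]<.027)]; print(" floorpts",np.median(f,0),len(f))
print("tri well?",tri((336,250),(311,258)))
E
python3 m1.py
```

```text
blue scene [424 248  13  12 127] [429.7 253.3] zmax 0.103
   top mean [0.6001 0.2772 0.0998] 110
blue scene [421 266  13   6  31] [426.2 269.4] zmax 0.0531
   top mean [nan nan nan] 0
blue side [232 289  14  13 141] [238.5 295.2] zmax 0.1037
   top mean [0.5932 0.2788 0.1008] 131
red scene [291 200  16  64 396] [299.3 234.6] zmax 0.1051
   top mean [ 0.4575 -0.0765  0.1063] 29
  bar [ 0.457 -0.089  0.054] [ 0.649 -0.058  0.075]
red side [314 225  62  29 309] [348.4 239.2] zmax 0.1056
   top mean [ 0.452  -0.0739  0.1065] 25
  bar [ 0.445 -0.084  0.061] [ 0.642 -0.056  0.075]
scene head ((553.4329833984375, -18.682769775390625), (230.48680114746094, 190.51051330566406), 82.35135650634766) 0.04975272891651006
 floorpts [0.62565133 0.01679654 0.02237036] 435
side head ((615.9840698242188, -26.255996704101562), (234.2838134765625, 299.0584411621094), 82.83955383300781) 0.051090656582709226
 floorpts [0.57979411 0.01853086 0.02286374] 423
tri well? (array([0.57566336, 0.03113513, 0.04951766]), np.float64(0.0006360138866367836))m1.py:17: RuntimeWarning: Mean of empty slice
  print("   top mean",np.nanmean(t,0).round(4),len(t))
```

Request:
{"fn": "jog_arm", "kwargs": {
  "motion": [
    [-0.37,0.32,0,0,0.085],
    [-0.37,0.32,0,0,0.085],
    [-0.37,0.32,0,0,0.085],
    [-0.37,0.32,0,0,0.085],
    [-0.37,0.32,0,0,0.085],
    [-0.37,0.32,0,0,0.085],
    [-0.37,0.32,0,0,0.085],
    [-0.37,0.32,0,0,0.085]
  ]
}}

```text
clock: 1.15
tool_pos: [0.458, -0.23, 0.2517]
orientation: [-180.0, 0.0, -163.1]
force: [1.1, -0.8, 0.8]
opening: 0.0849
gripper_force: 0.0
```

Request:
{"fn": "jog_arm", "kwargs": {
  "motion": [
    [-0.2,0.18,0,0,0.085],
    [-0.2,0.18,0,0,0.085],
    [-0.2,0.18,0,0,0.085],
    [-0.2,0.18,0,0,0.085],
    [-0.2,0.18,0,0,0.085],
    [-0.2,0.18,0,0,0.085]
  ]
}}

```text
clock: 1.9
tool_pos: [0.5964, -0.0008, 0.2508]
orientation: [180.0, -0.1, -163.0]
force: [-0.5, -0.5, 0.1]
opening: 0.0846
gripper_force: 0.0
```

```bash
cat > shot.py <<'E'
from h import *; import sys
T,o=pose(); s=optics.snapshot("wrist"); s["T"]=T; np.save(sys.argv[1]+".npy",s,allow_pickle=True); save(s,f"pics/{sys.argv[1]}.png")
print(o["clock"],o["tool_pos"].round(4),o["orientation"].round(2),o["force"].round(2)); print(np.round(s["T_tool_cam"],4))
E
python3 shot.py w1
```

```text
1.9 [ 0.5964 -0.0008  0.2508] [ 1.7999e+02 -8.0000e-02 -1.6301e+02] [-0.5  -0.49  0.1 ]
[[-1.000e-03 -9.648e-01 -2.628e-01  7.150e-02]
 [ 1.000e+00 -1.000e-03  1.000e-04 -3.000e-04]
 [-4.000e-04 -2.628e-01  9.648e-01 -1.329e-01]
 [ 0.000e+00  0.000e+00  0.000e+00  1.000e+00]]
```

View pics/w1.png

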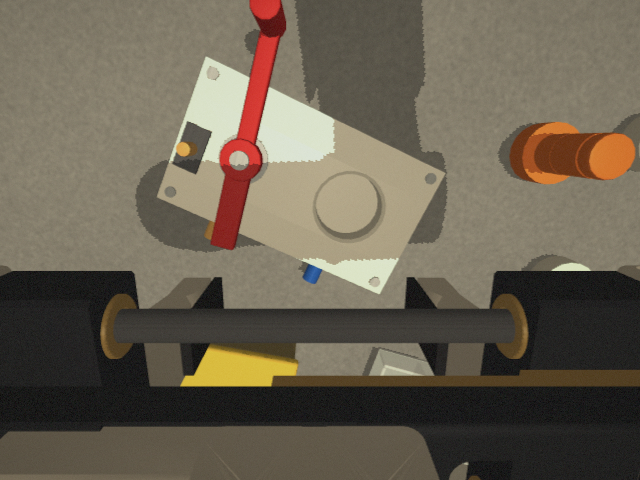

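The wrist view shows the head with corners at (206,58), (444,173), (380,293) and (158,197). The well is at (348,205), the lever pivot at (240,159), the brass pin at (183,149) and the post top at about (266,8).

```bash
cat > m2.py <<'E'
from h import *; import sys
s=np.load("w1.npy",allow_pickle=True).item(); T=s["T"]; P=cloud(s,T)
g=cv2.cvtColor(s["frame"],cv2.COLOR_RGB2GRAY)
c=np.float32([[206,58],[444,173],[380,293],[158,197]]).reshape(-1,1,2)
c=cv2.cornerSubPix(g,c,(5,5),(-1,-1),(3,30,.01)).reshape(-1,2); print(c)
top=P[120:280,260:420][...,2]; print("top z",np.nanmedian(top[(top>.04)]))
W=np.array([onplane(s,*p,.05,T) for p in c]); print(W.round(4)); 
A,B,C,D=W[:,:2]; y=(B-A)+(C-D); yaw=np.degrees(np.arctan2(y[1],y[0]))-90
print("sides",np.linalg.norm(B-A),np.linalg.norm(C-D),np.linalg.norm(C-B),np.linalg.norm(A-D),"yaw",yaw, np.degrees(np.arctan2(*(D-A)[::-1])))
ctr=W.mean(0); print("centre",ctr)
Rz=Ro.from_euler('z',yaw,degrees=True).as_matrix()
print("well pred",ctr+Rz@[0,.05,0],"pivot",ctr+Rz@[0,-.055,0])
# hole from depth
z=P[...,2]; m=((z<.045)).astype(np.uint8); k=np.zeros_like(m); k[150:260,290:400]=1; m&=k
N,L,st,cc=cv2.connectedComponentsWithStats(m)
i=L[205,348]; ct=max(cv2.findContours((L==i).astype(np.uint8),0,1)[0],key=len); e=cv2.fitEllipse(ct); print("depth ellipse",e,onplane(s,*e[0],.05,T))
q=np.array([onplane(s,*p[0],.05,T)[:2] for p in ct]); print("rim circle",np.array(cv2.minEnclosingCircle((q*1000).astype(np.float32))[0]),np.array(cv2.minEnclosingCircle((q*1000).astype(np.float32))[1]))
f=P[(L==i)&(z<.026)]; print("floor",np.median(f,0),cv2.minEnclosingCircle((f[:,:2]*1000).astype(np.float32)))
# pivot, post, bar
print("pivot click z",P[159,240],"pin",onplane(s,183,149,.05+.021,T),P[147:152,180:186,2].max())
h=cv2.cvtColor(s["frame"],cv2.COLOR_RGB2HSV); rm=(cv2.inRange(h,(0,170,60),(8,255,255))|cv2.inRange(h,(174,170,60),(180,255,255)))>0
rm[:,320:]=0
b=P[rm&(z>.055)&(z<.07)]; print("bar z",np.median(b,0)); v=cv2.fitLine((b[:,:2]).astype(np.float32),2,0,.01,.01).ravel(); print("line",v,np.degrees(np.arctan2(v[1],v[0])))
# orange & white neighbours
om=cv2.inRange(h,(4,150,80),(18,255,255))>0; om[:,:480]=0; t=P[om&(z>.095)]; print("orange top",t.mean(0),len(t))
E
python3 m2.py
```

```text
[[205.60072   55.827812]
 [445.5893   172.80305 ]
 [378.8118   293.859   ]
 [156.26564  196.4472  ]]
top z 0.04976145455327727
[[ 0.4894 -0.1278  0.05  ]
 [ 0.5206  0.1001  0.05  ]
 [ 0.6493  0.0821  0.05  ]
 [ 0.6177 -0.1455  0.05  ]]
sides 0.23003519374247136 0.22977865999956637 0.1299584363608179 0.12952603904403742 yaw -7.840689232188282 -7.87152925084648
centre [ 0.56924872 -0.02278517  0.05      ]
well pred [0.57606967 0.02674739 0.05      ] pivot [ 0.56174567 -0.07727099  0.05      ]
depth ellipse ((348.0398254394531, 206.01026916503906), (63.36312484741211, 65.19861602783203), 58.035579681396484) [0.57494605 0.02547639 0.05      ]
rim circle [575.79925537  25.72584152] 30.458532333374023
floor [0.57694891 0.02743772 0.02184063] ((576.6300659179688, 26.66623306274414), 30.98961639404297)
pivot click z [ 0.56055634 -0.07649869  0.07106114] pin [ 0.56645481 -0.12376778  0.071     ] nan
bar z [ 0.55251321 -0.07674639  0.06291868]
line [ 0.99985397  0.01708797  0.5505224  -0.07670349] 0.979116
orange top [0.49733437 0.15204647 0.16023309] 2573
```

Request:
{"fn": "jog_arm", "kwargs": {
  "motion": [
    [-0.09,0.245,0,0,0.085],
    [-0.09,0.245,0,0,0.085],
    [-0.09,0.245,0,0,0.085],
    [-0.09,0.245,0,0,0.085],
    [-0.09,0.245,0,0,0.085],
    [-0.09,0.245,0,0,0.085]
  ]
}}

```text
clock: 2.7
tool_pos: [0.6109, 0.258, 0.2514]
orientation: [-180.0, -0.0, -163.1]
force: [-0.1, 0.3, 0.4]
opening: 0.0848
gripper_force: 0.0
```

```bash
python3 shot.py w2
```

```text
2.7 [0.6109 0.258  0.2514] [-1.7998e+02 -4.0000e-02 -1.6311e+02] [-0.05  0.27  0.4 ]
[[-1.000e-03 -9.648e-01 -2.628e-01  7.150e-02]
 [ 1.000e+00 -1.100e-03  1.000e-04 -3.000e-04]
 [-4.000e-04 -2.628e-01  9.648e-01 -1.329e-01]
 [ 0.000e+00  0.000e+00  0.000e+00  1.000e+00]]
```

View pics/w2.png

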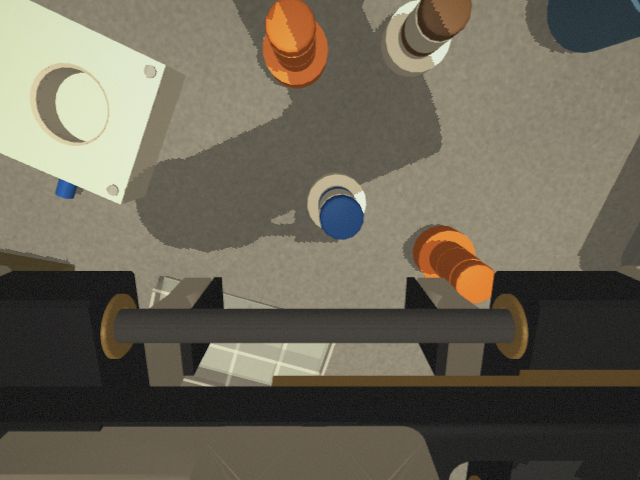

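The wrist view shows the blue top at (342,217) and its foot at (337,203). The decoys are clear of it: orange feet at (445,252) and (295,50), brown cap at (440,10).

```bash
cat > m3.py <<'E'
from h import *
s=np.load("w2.npy",allow_pickle=True).item(); T=s["T"]; P=cloud(s,T); z=P[...,2]
h=cv2.cvtColor(s["frame"],cv2.COLOR_RGB2HSV); m=cv2.inRange(h,(100,120,40),(130,255,255)); m[:,:300]=0; m[:,380:]=0;m[260:]=0;m[:170]=0
N,L,st,c=cv2.connectedComponentsWithStats(m); i=1+st[1:,4].argmax(); print(st[i],c[i])
t=P[(L==i)&(z>.094)]; zt=np.median(t[:,2]); print("depth top",np.median(t,0),t.mean(0))
ct=max(cv2.findContours((L==i).astype(np.uint8),0,1)[0],key=len); e=cv2.fitEllipse(ct); print(e,"top centre",onplane(s,*e[0],.1,T))
k=np.zeros_like(m); k[165:250,295:380]=1
f=P[(k>0)&(z>.024)&(z<.031)]; print("foot",np.array(cv2.minEnclosingCircle((f[:,:2]*1000).astype(np.float32))[0]),cv2.minEnclosingCircle((f[:,:2]*1000).astype(np.float32))[1],np.median(f[:,2]))
from m1 import tri
print("two-view cap", tri((429.7,253.3),(238.5,295.2)))
tgt=onplane(s,*e[0],.1,T)
print("tool delta", T[:3,:3].T@(np.r_[tgt[:2],.069+.0]-T[:3,3]))
E
python3 m3.py | grep -v -e bar -e mean
```

```text
[ 320  195   43   44 1491] [341.02079142 216.82897384]
depth top [0.5926987  0.27473076 0.09957889] [0.59283992 0.27479779 0.09952566]
((341.0319519042969, 216.8178253173828), (42.1098518371582, 43.280391693115234), 0.3029506802558899) top centre [0.59253906 0.2746767  0.1       ]
foot [593.86590576 275.16342163] 28.810216903686523 0.02776873429958915
blue scene [424 248  13  12 127] [429.7 253.3] zmax 0.103
blue scene [421 266  13   6  31] [426.2 269.4] zmax 0.0531
blue side [232 289  14  13 141] [238.5 295.2] zmax 0.1037
red scene [291 200  16  64 396] [299.3 234.6] zmax 0.1051
red side [314 225  62  29 309] [348.4 239.2] zmax 0.1056
scene head ((553.4329833984375, -18.682769775390625), (230.48680114746094, 190.51051330566406), 82.35135650634766) 0.04975272891651006
 floorpts [0.62565133 0.01679654 0.02237036] 435
side head ((615.9840698242188, -26.255996704101562), (234.2838134765625, 299.0584411621094), 82.83955383300781) 0.051090656582709226
 floorpts [0.57979411 0.01853086 0.02286374] 423
tri well? (array([0.57566336, 0.03113513, 0.04951766]), np.float64(0.0006360138866367836))
two-view cap (array([0.59689113, 0.27725263, 0.09525786]), np.float64(0.002508141970666457))
tool delta [0.01260375 0.02134593 0.18238298]m1.py:17: RuntimeWarning: Mean of empty slice
  print("   top mean",np.nanmean(t,0).round(4),len(t))
```

Request:
{"fn": "jog_arm", "kwargs": {
  "motion": [
    [0.0125,0.0215,0.01,0,0.075],
    [0.0125,0.0215,0.06,0,0.075],
    [0.0125,0.0215,0.11,0,0.075],
    [0.0125,0.0215,0.15,0,0.075],
    [0.0125,0.0215,0.17,0,0.075],
    [0.0125,0.0215,0.17,0,0.075]
  ]
}}

```text
clock: 3.5
tool_pos: [0.5924, 0.2729, 0.0804]
orientation: [-179.9, -0.2, -163.2]
force: [0.9, 0.7, 0.3]
opening: 0.0747
gripper_force: 0.0
```

Request:
{"fn": "jog_arm", "kwargs": {
  "motion": [
    [0,0,0,0,0.02],
    [0,0,0,0,0.02],
    [0,0,0,0,0.02],
    [0,0,0,0,0.02],
    [0,0,0,0,0.02],
    [0,0,0,0,0.02]
  ]
}}

```text
clock: 4.25
tool_pos: [0.593, 0.2758, 0.0819]
orientation: [180.0, 0.0, -163.1]
force: [-1.2, -0.6, 3.1]
opening: 0.0355
gripper_force: 30.0
```

Request:
{"fn": "jog_arm", "kwargs": {
  "motion": [
    [0,0,-0.03,0,0.02],
    [0,0,-0.08,0,0.02],
    [0.02,-0.05,-0.08,0,0.02],
    [0.04,-0.1,-0.08,0,0.02],
    [0.06,-0.15,-0.08,0,0.02],
    [0.075,-0.2,-0.08,0,0.02],
    [0.088,-0.2325,-0.08,0,0.02],
    [0.088,-0.2325,-0.08,0,0.02]
  ]
}}

```text
clock: 5.25
tool_pos: [0.5751, 0.0252, 0.1608]
orientation: [180.0, -0.1, -163.3]
force: [0.2, 1.2, -3.1]
opening: 0.0355
gripper_force: 30.0
```

Request:
{"fn": "jog_arm", "kwargs": {
  "motion": [
    [0,0,0,0,0.02],
    [0,0,0,0,0.02]
  ]
}}

```text
clock: 5.5
tool_pos: [0.5763, 0.0284, 0.1613]
orientation: [180.0, -0.0, -163.1]
force: [-0.5, 0.0, -3.6]
opening: 0.0353
gripper_force: 30.0
```

```bash
python3 shot.py w3
```

```text
5.5 [0.5763 0.0284 0.1613] [ 1.7999e+02 -2.0000e-02 -1.6306e+02] [-0.46  0.02 -3.6 ]
[[-1.000e-03 -9.648e-01 -2.628e-01  7.150e-02]
 [ 1.000e+00 -1.000e-03  1.000e-04 -3.000e-04]
 [-4.000e-04 -2.628e-01  9.648e-01 -1.329e-01]
 [ 0.000e+00  0.000e+00  0.000e+00  1.000e+00]]
```

View pics/w3.png

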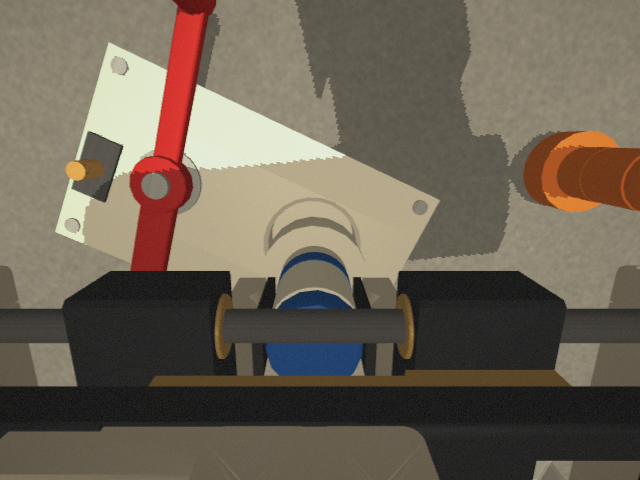

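The view shows the held cartridge over the well, its foot arc at about (312,225). Head corners are at (108,42) and (440,202), and the pin is at (77,170).

```bash
cat > m4.py <<'E'
from h import *
s=np.load("w3.npy",allow_pickle=True).item(); T=s["T"]; P=cloud(s,T); z=P[...,2]
g=cv2.cvtColor(s["frame"],cv2.COLOR_RGB2GRAY)
c=cv2.cornerSubPix(g,np.float32([[108,42],[440,202]]).reshape(-1,1,2),(5,5),(-1,-1),(3,30,.01)).reshape(-1,2); print(c)
A,B=[onplane(s,*p,.05,T)[:2] for p in c]; d=(B-A); L=np.linalg.norm(d); d/=L; n=np.array([d[1],-d[0]]) # +x of head
print("len",L,"yaw",np.degrees(np.arctan2(d[1],d[0]))-90,"well",A+d*(.115+.05)+n*.065)
f=P[170:265,230:400].reshape(-1,3); 
print(np.histogram(f[:,2][np.isfinite(f[:,2])],bins=np.arange(.0,.2,.01)))
from scipy.optimize import least_squares
m=(z>.095)&(z<.118); m[:170]=0;m[268:]=0;m[:,:230]=0;m[:,400:]=0
ct=max(cv2.findContours(m.astype(np.uint8),0,1)[0],key=cv2.contourArea)[:,0]
zt=np.nanmedian(z[m&(z>.1)]); print("foot top z",zt,len(ct))
q=np.array([onplane(s,u,v,zt,T)[:2] for u,v in ct if v<215 and 240<u<390])
r=least_squares(lambda p:np.hypot(*(q-p[:2]).T)-.029,[.576,.027],loss="soft_l1",f_scale=.0005); print("foot c",r.x,np.sqrt((r.fun**2).mean()),len(q)); print(T[:2,3])
e=(A+d*.165+n*.065)-r.x; print("tool corr",T[:2,:2].T@e)
E
python3 m4.py
```

```text
[[108.4184   41.68327]
 [439.65695 200.12187]]
len 0.22977167381292157 yaw -7.893164175058331 well [0.57620913 0.02672863]
(array([  49,    4, 1211,   35, 7156, 3876,    0,    0,  179,  294, 2448,
        273,  300,  180,    0,    0,    0,    0,    0]), array([0.  , 0.01, 0.02, 0.03, 0.04, 0.05, 0.06, 0.07, 0.08, 0.09, 0.1 ,
       0.11, 0.12, 0.13, 0.14, 0.15, 0.16, 0.17, 0.18, 0.19]))
foot top z 0.10727633900723019 242Traceback (most recent call last):
  File "m4.py", line 14, in <module>
    r=least_squares(lambda p:np.hypot(*(q-p[:2]).T)-.029,[.576,.027],loss="soft_l1",f_scale=.0005); print("foot c",r.x,np.sqrt((r.fun**2).mean()),len(q)); print(T[:2,3])
    return func(*args, **kwargs)
    vector_fun = VectorFunction(
        fun_wrapped,
    ...<6 lines>...
        workers=workers
    )
    self._update_fun()
    ~~~~~~~~~~~~~~~~^^
    self.f = self.fun_wrapped(xp_copy(self.x))
             ~~~~~~~~~~~~~~~~^^^^^^^^^^^^^^^^^
    return np.atleast_1d(self.fun(x))
                         ~~~~~~~~^^^
    return self.f(x, *self.args, **self.kwargs)
           ~~~~~~^^^^^^^^^^^^^^^^^^^^^^^^^^^^^^
  File "m4.py", line 14, in <lambda>
    r=least_squares(lambda p:np.hypot(*(q-p[:2]).T)-.029,[.576,.027],loss="soft_l1",f_scale=.0005); print("foot c",r.x,np.sqrt((r.fun**2).mean()),len(q)); print(T[:2,3])
                                        ~^~~~~~
ValueError: operands could not be broadcast together with shapes (0,) (2,)
```

```bash
sed -i 's/for u,v in ct if v<215 and 240<u<390\]/for u,v in [(u,ct[ct[:,0]==u,1].min()) for u in np.unique(ct[:,0])][6:-6]]/' m4.py; python3 m4.py|grep -e foot -e tool -e '^\['
```

```text
[[108.4184   41.68327]
foot top z 0.10727633900723019 242
foot c [0.57531648 0.02750152] 0.0004158428287502725 92
[0.57627409 0.02843921]
tool corr [-0.00062874 -0.00099943]
```

Request:
{"fn": "jog_arm", "kwargs": {
  "motion": [
    [-0.0005,-0.001,0.01,0,0.02],
    [-0.0005,-0.001,0.02,0,0.02],
    [-0.0005,-0.001,0.026,0,0.02],
    [-0.0005,-0.001,0.029,0,0.02],
    [-0.0005,-0.001,0.032,0,0.02],
    [-0.0005,-0.001,0.035,0,0.02],
    [-0.0005,-0.001,0.038,0,0.02]
  ]
}}

```text
clock: 6.42
tool_pos: [0.5772, 0.0268, 0.1236]
orientation: [180.0, 0.0, -163.1]
force: [0.0, 0.3, -4.1]
opening: 0.0355
gripper_force: 30.0
```

Request:
{"fn": "jog_arm", "kwargs": {
  "motion": [
    [0,0,0.003,0,0.02],
    [0,0,0.006,0,0.02],
    [0,0,0.009,0,0.02],
    [0,0,0.012,0,0.02],
    [0,0,0.015,0,0.02],
    [0,0,0.0165,0,0.02],
    [0,0,0.0165,0,0.02]
  ]
}}

```text
clock: 7.3
tool_pos: [0.577, 0.0268, 0.107]
orientation: [-180.0, -0.0, -163.1]
force: [0.4, 0.2, -3.8]
opening: 0.0354
gripper_force: 30.0
```

Request:
{"fn": "jog_arm", "kwargs": {
  "motion": [
    [0,0,0.001,0,0.02],
    [0,0,0.002,0,0.02],
    [0,0,0.002,0,0.02]
  ]
}}

```text
clock: 7.68
tool_pos: [0.577, 0.0268, 0.105]
orientation: [180.0, -0.0, -163.1]
force: [-0.1, 0.4, -4.0]
opening: 0.0358
gripper_force: 30.0
```

Request:
{"fn": "jog_arm", "kwargs": {
  "motion": [
    [0,0,0.0005,0,0.02],
    [0,0,0.001,0,0.02],
    [0,0,0.001,0,0.02]
  ]
}}

```text
clock: 8.05
tool_pos: [0.5771, 0.0268, 0.104]
orientation: [180.0, -0.0, -163.1]
force: [-0.6, -0.2, -3.6]
opening: 0.0353
gripper_force: 30.0
```

Request:
{"fn": "jog_arm", "kwargs": {
  "motion": [
    [0,0,0.0005,0,0.02],
    [0,0,0.0008,0,0.02],
    [0,0,0.0008,0,0.02]
  ]
}}

```text
clock: 8.43
tool_pos: [0.5772, 0.0268, 0.1038]
orientation: [-180.0, 0.0, -163.1]
force: [-1.9, -0.2, 5.1]
opening: 0.0357
gripper_force: 30.0
```

Request:
{"fn": "jog_arm", "kwargs": {
  "motion": [
    [0,0,0,0,0.06],
    [0,0,0,0,0.075],
    [0,0,0,0,0.075],
    [0,0,0,0,0.075]
  ]
}}

```text
clock: 8.93
tool_pos: [0.5771, 0.0269, 0.1032]
orientation: [-180.0, -0.0, -163.1]
force: [0.1, -0.6, 0.6]
opening: 0.0701
gripper_force: 0.0
```

Request:
{"fn": "jog_arm", "kwargs": {
  "motion": [
    [0,0,-0.03,0,0.075],
    [0,0,-0.07,0,0.075],
    [0.05,0,-0.12,0,0.075],
    [-0.03,0,-0.15,0,0.075],
    [-0.03,0,-0.15,0,0.075],
    [-0.03,0,-0.15,0,0.02],
    [-0.03,0,-0.15,0,0.02]
  ]
}}

```text
clock: 9.8
tool_pos: [0.605, 0.0354, 0.2523]
orientation: [180.0, -0.1, -163.1]
force: [0.4, -0.0, 0.3]
opening: 0.0603
gripper_force: 0.0
```

```bash
python3 shot.py w4
```

```text
9.8 [0.605  0.0354 0.2523] [ 1.7998e+02 -1.0000e-01 -1.6312e+02] [ 0.41 -0.03  0.26]
[[-1.000e-03 -9.648e-01 -2.628e-01  7.150e-02]
 [ 1.000e+00 -1.000e-03  1.000e-04 -3.000e-04]
 [-4.000e-04 -2.628e-01  9.648e-01 -1.329e-01]
 [ 0.000e+00  0.000e+00  0.000e+00  1.000e+00]]
```

View pics/w4.png

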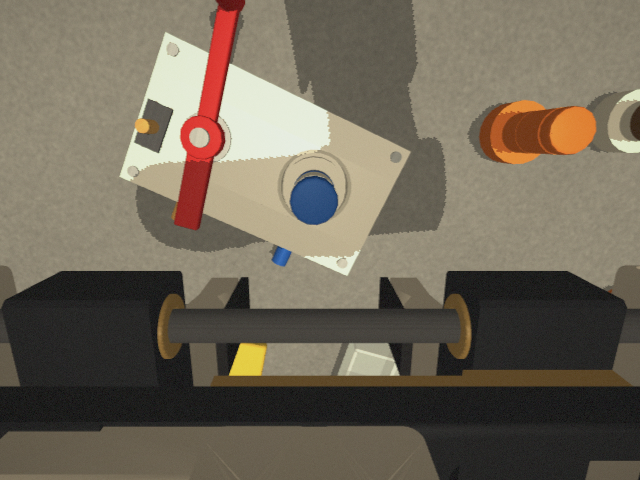

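The view shows the cartridge standing in the well with its foot ring flush, top at (314,200). The lever has not moved: pivot (200,138), post at (230,2), pin at (143,126).

```bash
cat > m5.py <<'E'
from h import *
s=np.load("w4.npy",allow_pickle=True).item(); T=s["T"]; P=cloud(s,T); z=P[...,2]
h=cv2.cvtColor(s["frame"],cv2.COLOR_RGB2HSV); m=cv2.inRange(h,(100,120,40),(130,255,255))>0; m[:,:280]=0; m[:,350:]=0;m[240:]=0
t=P[m&(z>.11)]; print("cap",np.median(t,0)); ct=max(cv2.findContours((m&(z>.11)).astype(np.uint8),0,1)[0],key=len); print(onplane(s,*cv2.fitEllipse(ct)[0],.122,T))
g=cv2.cvtColor(s["frame"],cv2.COLOR_RGB2GRAY)
c=cv2.cornerSubPix(g,np.float32([[165,32],[410,152],[348,275],[120,178]]).reshape(-1,1,2),(5,5),(-1,-1),(3,30,.01)).reshape(-1,2)
W=np.array([onplane(s,*p,.05,T) for p in c])[:,:2]; y=W[1]-W[0]+W[2]-W[3]; y/=np.linalg.norm(y); x=np.array([y[1],-y[0]]); C=W.mean(0)
print("yaw",np.degrees(np.arctan2(*y[::-1]))-90,"well",C+.05*y,"pivot",C-.055*y); pv=C-.055*y
rm=(cv2.inRange(h,(0,170,60),(8,255,255))|cv2.inRange(h,(174,170,60),(180,255,255)))>0; rm[:,300:]=0
b=P[rm&(z>.055)&(z<.068)]; v=cv2.fitLine(b[:,:2].astype(np.float32),2,0,.01,.01).ravel(); print("phi",np.degrees(np.arctan(v[1]/v[0])),"line off pivot",(pv-v[2:])@[-v[1],v[0]])
bm=(cv2.inRange(h,(12,120,90),(28,255,255))>0); bm[:100]=0; bm[150:]=0; bm[:,130:][:,30:]=0; bm[:,:125]=0
q=P[bm]; print("pin",len(q),np.nanpercentile(q[:,2],[5,50,95])); tp=q[q[:,2]>np.nanpercentile(q[:,2],90)-.003].mean(0); r=tp[:2]-pv; print(tp,"head frame rel pivot",r@x,r@y)
for n in("scene","side"):
    Q=cloud(np.load(n+"0.npy",allow_pickle=True).item()).reshape(-1,3); k=Q[(Q[:,2]>.1)&(Q[:,2]<.23)&(Q[:,0]>.35)&(Q[:,0]<.7)&(Q[:,1]<-.15)&(Q[:,1]>-.45)]; print(n,len(k),k.min(0),k.max(0), "y>-.3:",(k[:,1]>-.3).sum(), k[k[:,1]>-.3].max(0,initial=-9))
print(pose()[1]["joint_pos"].round(1))
E
python3 m5.py
```

```text
cap [0.57673711 0.02635085 0.12164639]
[0.5766614  0.02636646 0.122     ]
yaw -7.912604490006359 well [0.57607791 0.02664358] pivot [ 0.56162335 -0.07735674]
phi 1.0359025 line off pivot -0.0015377344359227211
pin 300 [0.05591762 0.07261183 0.07456   ]
[ 0.56609    -0.12291105  0.07343419] head frame rel pivot 0.01069523938066891 -0.04450570624768025
scene 1269 [ 0.35016026 -0.44922999  0.10001995] [ 0.69996626 -0.35911463  0.21518741] y>-.3: 0 [-9. -9. -9.]
side 923 [ 0.35007157 -0.44994777  0.10009128] [ 0.69910837 -0.35882839  0.21506014] y>-.3: 0 [-9. -9. -9.]
[ 21.8  14.1  -8.3  -0.  -67.7 -94.9]
```

```bash
cat > rows.py <<'E'
from h import *; import sys,json
# args: z  then phi:gap ...   (gap = TCP distance behind post axis)
T,o=pose(); pv=np.array([.5617,-.0773])
yaw0=o["orientation"][2]; z=float(sys.argv[1]); out=[]
for a in sys.argv[2:]:
    p,g=map(float,a.split(":")); r=np.radians(p); d=np.array([np.sin(r),-np.cos(r)])
    X=pv+.11*np.array([-np.cos(r),-np.sin(r)])-g/1000*d
    l=T[:3,:3].T@(np.r_[X,z]-T[:3,3]); t=-((p-90-yaw0+180)%360-180)
    out.append([round(float(v),4) for v in l]+[round(t,1)]); 
for q in out: print(q)
print(o["tool_pos"].round(4),o["force"].round(2))
E
python3 rows.py .25 1:48; python3 rows.py .1 1:48
```

```text
[0.1667, -0.019, 0.0027, np.float64(-74.1)]
[0.6049 0.0353 0.2524] [ 0.56  1.39 -0.5 ]
[0.1665, -0.019, 0.1527, np.float64(-74.1)]
[0.6049 0.0353 0.2524] [ 0.56  1.39 -0.5 ]
```

Request:
{"fn": "jog_arm", "kwargs": {
  "motion": [
    [0.05,-0.005,0,-10,0],
    [0.1,-0.012,0,-20,0],
    [0.1665,-0.019,0,-30,0],
    [0.1665,-0.019,0,-40,0],
    [0.1665,-0.019,0,-50,0],
    [0.1665,-0.019,0,-60,0],
    [0.1665,-0.019,0,-70,0],
    [0.1665,-0.019,0,-74.1,0]
  ]
}}

```text
clock: 10.85
tool_pos: [0.4512, -0.0313, 0.2528]
orientation: [180.0, -0.0, -88.8]
force: [-0.2, -0.3, 0.3]
opening: 0.0003
gripper_force: 0.0
```

Request:
{"fn": "jog_arm", "kwargs": {
  "motion": [
    [0,0,0,0,0],
    [0,0,0.05,0,0],
    [0,0,0.1,0,0],
    [0,0,0.14,0,0],
    [0,0,0.15,0,0],
    [0,0,0.15,0,0]
  ]
}}

```text
clock: 11.6
tool_pos: [0.4521, -0.0311, 0.1035]
orientation: [180.0, -0.0, -89.0]
force: [1.1, 0.9, 0.5]
opening: 0.0003
gripper_force: 0.0
```

```bash
python3 rows.py .1 1:48 1:30 1:24; python3 shot.py w5
```

```text
[0.0002, 0.0012, 0.0035, np.float64(-0.0)]
[0.0182, 0.0012, 0.0035, np.float64(-0.0)]
[0.0242, 0.0012, 0.0035, np.float64(-0.0)]
[ 0.4521 -0.0311  0.1035] [1.05 0.91 0.47]
11.6 [ 0.4521 -0.0311  0.1035] [ 1.7996e+02 -3.0000e-02 -8.9040e+01] [1.05 0.91 0.47]
[[-1.000e-03 -9.649e-01 -2.627e-01  7.100e-02]
 [ 1.000e+00 -8.000e-04 -7.000e-04  9.000e-04]
 [ 5.000e-04 -2.627e-01  9.649e-01 -1.329e-01]
 [ 0.000e+00  0.000e+00  0.000e+00  1.000e+00]]
```

View pics/w5.png

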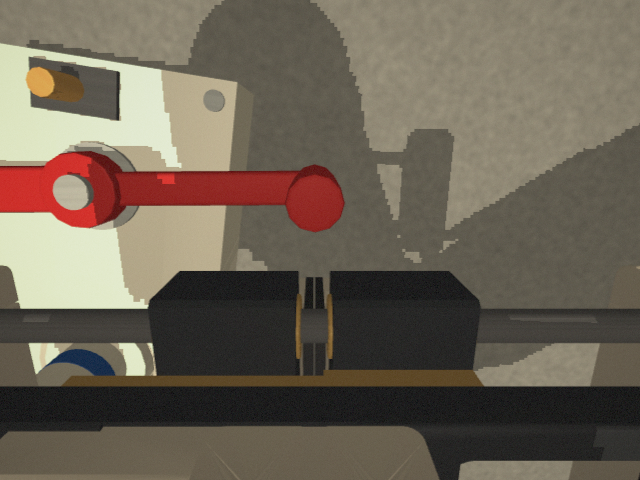

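The view shows the closed fingers (seam at column 315) directly behind the post top at (315,198), with the pin at (42,82).

Request:
{"fn": "jog_arm", "kwargs": {
  "motion": [
    [0.008,0.001,0.003,0,0],
    [0.016,0.001,0.003,0,0],
    [0.022,0.001,0.003,0,0],
    [0.024,0.001,0.003,0,0],
    [0.024,0.001,0.003,0,0]
  ]
}}

```text
clock: 12.28
tool_pos: [0.4514, -0.0552, 0.1003]
orientation: [-180.0, 0.0, -89.0]
force: [1.3, 0.6, -0.9]
opening: 0.0008
gripper_force: 0.0
```

Request:
{"fn": "jog_arm", "kwargs": {
  "motion": [
    [0.001,0,0,0,0],
    [0.002,0,0,0,0],
    [0.003,0,0,0,0],
    [0.004,0,0,0,0],
    [0.004,0,0,0,0]
  ]
}}

```text
clock: 12.9
tool_pos: [0.4515, -0.0586, 0.1002]
orientation: [-180.0, 0.0, -89.0]
force: [-1.7, 4.3, 0.8]
opening: -0.0001
gripper_force: 2.1
```

```bash
python3 rows.py .1 4:20.5 8:20.5 12.5:20.5 17:20.5 21.5:20.5 26:20.5 30.5:20.5 35:20.5
```

```text
[0.0059, 0.0011, 0.0002, np.float64(-3.0)]
[0.0137, 0.0018, 0.0002, np.float64(-7.0)]
[0.0225, 0.002, 0.0002, np.float64(-11.5)]
[0.0313, 0.0015, 0.0002, np.float64(-16.0)]
[0.04, 0.0003, 0.0002, np.float64(-20.5)]
[0.0486, -0.0015, 0.0002, np.float64(-25.0)]
[0.057, -0.0041, 0.0002, np.float64(-29.5)]
[0.0652, -0.0072, 0.0002, np.float64(-34.0)]
[ 0.4515 -0.0586  0.1002] [-1.67  4.27  0.75]
```

Request:
{"fn": "jog_arm", "kwargs": {
  "motion": [
    [0.006,0.001,0,-3,0],
    [0.0137,0.0018,0,-7,0],
    [0.0225,0.002,0,-11.5,0],
    [0.0313,0.0015,0,-16,0],
    [0.04,0.0003,0,-20.5,0],
    [0.0486,-0.0015,0,-25,0],
    [0.057,-0.0041,0,-29.5,0],
    [0.0652,-0.0072,0,-34,0]
  ]
}}

```text
clock: 13.9
tool_pos: [0.4597, -0.1238, 0.1002]
orientation: [-180.0, 0.0, -54.9]
force: [-0.4, 7.3, 0.9]
opening: 0.0002
gripper_force: 3.3
```

```bash
python3 rows.py .1 35:20.5 39.5:20.5 44:20.5 48.5:20.5 53:20.5 57.5:20.5 61.5:20.5 65:20.5
```

```text
[-0.0001, -0.0002, 0.0002, np.float64(0.1)]
[0.0086, 0.0011, 0.0002, np.float64(-4.4)]
[0.0174, 0.0017, 0.0002, np.float64(-8.9)]
[0.0262, 0.0016, 0.0001, np.float64(-13.4)]
[0.0349, 0.0009, 0.0001, np.float64(-17.9)]
[0.0436, -0.0006, 0.0001, np.float64(-22.4)]
[0.0512, -0.0024, 0.0001, np.float64(-26.4)]
[0.0577, -0.0045, 0.0001, np.float64(-29.9)]
[ 0.4597 -0.1238  0.1002] [-0.36  7.27  0.95]
```

Request:
{"fn": "jog_arm", "kwargs": {
  "motion": [
    [0.0086,0.001,0,-4.4,0],
    [0.0174,0.0017,0,-8.9,0],
    [0.0262,0.0016,0,-13.4,0],
    [0.0349,0.0009,0,-17.9,0],
    [0.0436,-0.0006,0,-22.4,0],
    [0.0512,-0.0024,0,-26.4,0],
    [0.0577,-0.0045,0,-29.9,0],
    [0.0577,-0.0045,0,-29.9,0]
  ]
}}

```text
clock: 14.9
tool_pos: [0.4963, -0.1686, 0.1001]
orientation: [180.0, 0.1, -25.1]
force: [-1.7, 3.4, 1.6]
opening: 0.0005
gripper_force: 1.7
```

```bash
python3 rows.py .1 65:20.5 68:20.5 71:20.5 73:20.5 75:20.5 76:20.5 77:20.5 78:20.5
```

```text
[0.0002, -0.0004, 0.0001, np.float64(-0.1)]
[0.0059, 0.0005, 0.0001, np.float64(-3.1)]
[0.0118, 0.0011, 0.0, np.float64(-6.1)]
[0.0157, 0.0013, 0.0, np.float64(-8.1)]
[0.0196, 0.0014, 0.0, np.float64(-10.1)]
[0.0215, 0.0014, 0.0, np.float64(-11.1)]
[0.0235, 0.0014, 0.0, np.float64(-12.1)]
[0.0254, 0.0013, 0.0, np.float64(-13.1)]
[ 0.4963 -0.1686  0.1001] [-1.67  3.35  1.64]
```

Request:
{"fn": "jog_arm", "kwargs": {
  "motion": [
    [0.003,0.0002,0,-1.6,0],
    [0.006,0.0005,0,-3.1,0],
    [0.009,0.0008,0,-4.6,0],
    [0.0118,0.0011,0,-6.1,0],
    [0.0137,0.0012,0,-7.1,0],
    [0.0157,0.0013,0,-8.1,0],
    [0.0176,0.0013,0,-9.1,0],
    [0.0176,0.0013,0,-9.1,0]
  ]
}}

```text
clock: 15.9
tool_pos: [0.5105, -0.1774, 0.1]
orientation: [180.0, 0.1, -16.1]
force: [-4.6, 2.7, 3.0]
opening: 0.0006
gripper_force: 2.5
```

```bash
python3 rows.py .1 74:20.5 74.5:20.5 75:20.5 76:20.5 77:20.5 78:20.5
```

```text
[0.0012, -0.0003, -0.0, np.float64(-0.1)]
[0.0021, -0.0001, -0.0, np.float64(-0.6)]
[0.0031, 0.0, -0.0, np.float64(-1.1)]
[0.005, 0.0003, -0.0001, np.float64(-2.1)]
[0.0069, 0.0006, -0.0001, np.float64(-3.1)]
[0.0089, 0.0008, -0.0001, np.float64(-4.1)]
[ 0.5105 -0.1774  0.1   ] [-4.58  2.68  3.04]
```

Request:
{"fn": "jog_arm", "kwargs": {
  "motion": [
    [0.0005,0,0,-0.3,0],
    [0.001,0,0,-0.5,0],
    [0.0015,0.0001,0,-0.8,0],
    [0.002,0.0001,0,-1,0],
    [0.002,0.0001,0,-1,0]
  ]
}}

```text
clock: 16.52
tool_pos: [0.512, -0.1781, 0.0999]
orientation: [180.0, 0.2, -15.1]
force: [-4.7, 2.2, 3.7]
opening: 0.0005
gripper_force: 2.7
```

Request:
{"fn": "jog_arm", "kwargs": {
  "motion": [
    [0.0005,0,0,-0.3,0],
    [0.001,0.0001,0,-0.5,0],
    [0.0015,0.0001,0,-0.8,0],
    [0.0015,0.0001,0,-0.8,0]
  ]
}}

```text
clock: 17.02
tool_pos: [0.5133, -0.1787, 0.0999]
orientation: [179.9, 0.2, -14.3]
force: [-5.6, 0.7, 4.7]
opening: 0.0005
gripper_force: 2.6
```

Request:
{"fn": "jog_arm", "kwargs": {
  "motion": [
    [0.0005,0,0,-0.3,0],
    [0.001,0.0001,0,-0.5,0],
    [0.001,0.0001,0,-0.5,0]
  ]
}}

```text
clock: 17.4
tool_pos: [0.5142, -0.1791, 0.0999]
orientation: [179.9, 0.2, -13.8]
force: [-5.7, 1.7, 3.2]
opening: 0.0005
gripper_force: 2.6
```

Request:
{"fn": "jog_arm", "kwargs": {
  "motion": [
    [0.0005,0,0,-0.3,0],
    [0.001,0.0001,0,-0.5,0],
    [0.001,0.0001,0,-0.5,0]
  ]
}}

```text
clock: 17.77
tool_pos: [0.5151, -0.1794, 0.0999]
orientation: [179.9, 0.2, -13.3]
force: [-5.2, 0.7, 3.1]
opening: 0.0005
gripper_force: 2.6
```

Request:
{"fn": "jog_arm", "kwargs": {
  "motion": [
    [0.0005,0,0,-0.3,0],
    [0.001,0.0001,0,-0.5,0],
    [0.001,0.0001,0,-0.5,0]
  ]
}}

```text
clock: 18.15
tool_pos: [0.516, -0.1798, 0.0998]
orientation: [179.9, 0.2, -12.8]
force: [-5.4, 0.6, 3.2]
opening: 0.0003
gripper_force: 2.6
```

Request:
{"fn": "jog_arm", "kwargs": {
  "motion": [
    [0.0005,0,0,-0.3,0],
    [0.001,0.0001,0,-0.5,0],
    [0.001,0.0001,0,-0.5,0]
  ]
}}

```text
clock: 18.52
tool_pos: [0.5169, -0.1802, 0.0998]
orientation: [179.9, 0.2, -12.3]
force: [-5.8, 0.1, 3.1]
opening: 0.0005
gripper_force: 2.6
```

Request:
{"fn": "jog_arm", "kwargs": {
  "motion": [
    [0.0005,0,0,-0.3,0],
    [0.001,0.0001,0,-0.5,0],
    [0.001,0.0001,0,-0.5,0]
  ]
}}

```text
clock: 18.9
tool_pos: [0.5178, -0.1805, 0.0998]
orientation: [179.9, 0.2, -11.8]
force: [-4.7, 0.5, 3.7]
opening: 0.0006
gripper_force: 2.6
```

Request:
{"fn": "jog_arm", "kwargs": {
  "motion": [
    [0.0005,0,0,-0.2,0],
    [0.0005,0,0,-0.2,0]
  ]
}}

```text
clock: 19.15
tool_pos: [0.5182, -0.1806, 0.0997]
orientation: [179.9, 0.2, -11.6]
force: [-5.8, -0.1, 2.7]
opening: 0.0001
gripper_force: 2.7
```

Request:
{"fn": "jog_arm", "kwargs": {
  "motion": [
    [0.0005,0,0,-0.2,0],
    [0.0005,0,0,-0.2,0]
  ]
}}

```text
clock: 19.4
tool_pos: [0.5186, -0.1808, 0.0997]
orientation: [179.9, 0.2, -11.4]
force: [-5.8, -0.4, 3.5]
opening: 0.0002
gripper_force: 2.7
```

Request:
{"fn": "jog_arm", "kwargs": {
  "motion": [
    [0.0005,0,0,-0.2,0],
    [0.0005,0,0,-0.2,0]
  ]
}}

```text
clock: 19.65
tool_pos: [0.519, -0.1809, 0.0997]
orientation: [179.9, 0.2, -11.2]
force: [-5.8, -0.5, 3.1]
opening: 0.0004
gripper_force: 2.8
```

Request:
{"fn": "jog_arm", "kwargs": {
  "motion": [
    [0.0005,0,0,-0.2,0],
    [0.0005,0,0,-0.2,0]
  ]
}}

```text
clock: 19.9
tool_pos: [0.5192, -0.181, 0.0997]
orientation: [179.9, 0.3, -11.0]
force: [-6.7, -0.4, 2.9]
opening: 0.0001
gripper_force: 3.3
```

Request:
{"fn": "jog_arm", "kwargs": {
  "motion": [
    [0.0005,0,0,-0.2,0],
    [0.0005,0,0,-0.2,0]
  ]
}}

```text
clock: 20.15
tool_pos: [0.5194, -0.181, 0.0996]
orientation: [179.9, 0.3, -10.8]
force: [-8.0, 0.1, 3.8]
opening: 0.0006
gripper_force: 3.8
```

Request:
{"fn": "jog_arm", "kwargs": {
  "motion": [
    [0.0005,0,0,0,0],
    [0.001,0,0,0,0],
    [0.001,0,0,0,0]
  ]
}}

```text
clock: 20.52
tool_pos: [0.5198, -0.1812, 0.0996]
orientation: [179.9, 0.4, -10.8]
force: [-9.6, 1.7, 6.8]
opening: 0.0004
gripper_force: 4.7
```

Request:
{"fn": "jog_arm", "kwargs": {
  "motion": [
    [0.0005,0,0,0,0],
    [0.001,0,0,0,0],
    [0.001,0,0,0,0]
  ]
}}

```text
clock: 20.9
tool_pos: [0.52, -0.1813, 0.0994]
orientation: [179.9, 0.4, -10.8]
force: [-11.7, 1.3, 7.2]
opening: 0.0002
gripper_force: 5.8
```

Request:
{"fn": "jog_arm", "kwargs": {
  "motion": [
    [0.0005,0,0,0,0],
    [0.001,0,0,0,0],
    [0.001,0,0,0,0]
  ]
}}

```text
clock: 21.28
tool_pos: [0.5203, -0.1814, 0.0994]
orientation: [179.9, 0.5, -10.8]
force: [-13.6, 2.9, 9.9]
opening: 0.0004
gripper_force: 7.0
```

Request:
{"fn": "jog_arm", "kwargs": {
  "motion": [
    [0.0005,0,0,0,0],
    [0.0008,0,0,0,0],
    [0.0008,0,0,0,0],
    [0.0008,0,0,0,0],
    [0.0008,0,0,0,0]
  ]
}}

```text
clock: 21.9
tool_pos: [0.5205, -0.1815, 0.0993]
orientation: [179.9, 0.6, -10.9]
force: [-16.0, 3.7, 10.9]
opening: 0.0004
gripper_force: 7.9
```

Request:
{"fn": "jog_arm", "kwargs": {
  "motion": [
    [0,0,0,0,0],
    [0,0,0,0,0]
  ]
}}

```text
clock: 22.15
tool_pos: [0.5205, -0.1815, 0.0994]
orientation: [179.9, 0.6, -10.9]
force: [-15.7, 3.1, 11.7]
opening: 0.0005
gripper_force: 7.9
```

Request:
{"fn": "jog_arm", "kwargs": {
  "motion": [
    [-0.002,0,0,0,0],
    [-0.005,0,0,0,0],
    [-0.015,0,0,0,0],
    [-0.035,0,0,0,0],
    [-0.035,0,-0.05,0,0],
    [-0.035,0,-0.1,0,0],
    [-0.06,0,-0.15,0,0],
    [-0.06,0,-0.15,0,0]
  ]
}}

```text
clock: 23.15
tool_pos: [0.4682, -0.1703, 0.255]
orientation: [-179.9, -0.5, -10.7]
force: [0.1, 0.6, -0.6]
opening: 0.0005
gripper_force: 0.0
```

```bash
python3 shot.py w6
```

```text
23.15 [ 0.4682 -0.1703  0.255 ] [-179.93   -0.52  -10.7 ] [ 0.09  0.57 -0.61]
[[-1.000e-03 -9.651e-01 -2.619e-01  6.970e-02]
 [ 1.000e+00 -8.000e-04 -8.000e-04  7.000e-04]
 [ 6.000e-04 -2.619e-01  9.651e-01 -1.329e-01]
 [ 0.000e+00  0.000e+00  0.000e+00  1.000e+00]]
```

View pics/w6.png

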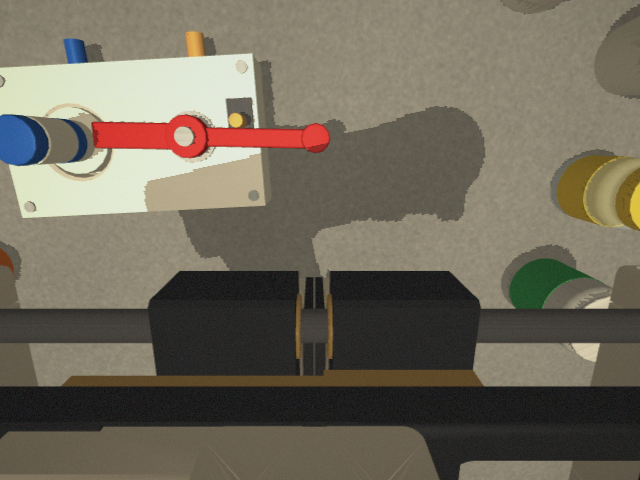

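The lever arm now lies against the brass pin at (237,120), its tab is over the cartridge foot at about (100,135), and the robot is clear of everything.

```bash
python3 -c "from plant import job; print(job.close_job())"
```

```text
the job is handed in; nothing more can be done
None
```

I handed the job in after about 23 s of robot time: the blue-capped cartridge is home and released, and the lever was pressed on the stop pin at about 16 N (20 N with the vertical part) for over 0.4 s, and stayed there after I backed off; the hand-in gave no verdict.

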